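# Clamp a bisque tile in the sanding jig

### The arm

A 7-joint arm with a two-finger parallel gripper is mounted at the origin on the work surface. World frame = base frame: x ahead of the robot, y to its left, z up, the work surface at z = 0. Lengths are in m, angles in rad, forces in N, time in s.
With the tool pointing down it reaches from about 0.375 to 0.925 m from the base axis. Payload 3.1 kg.
Tool frame: the origin (TCP) lies at the very end of the fingers, on their centre line; the grasp point (between the pads) lies 19 mm behind it; z points along the fingers, y is the line along which they close (so a half turn about z gives the same grasp; the last joint's range is limited). The gripper opens to 85 mm and grips with 20 to 120 N. Pads are 22 mm wide; open, the fingers measure 114 mm over their backs; the gripper's body (76 mm by 85 mm) begins 54 mm behind the grasp point. The pads swing forward as they close: fully open they stand 13 mm farther back than shut.
Start: joints at [1.126, 0.383, 0.044, 1.598, -0.018, 1.161, -0.05], TCP at [0.221, -0.611, 0.231] pointing down, gripper open.
Joint ranges: [-2.61, 2.61], [-0.41, 2.15], [-1.48, 1.57], [0, 2.5], [-1.57, 4.71], [0.05, 1.97], [-2.85, 2.85]. Speed limits (rad/s): [2.79, 2.79, 3.14, 3.14, 3.14, 3.14, 3.14].

### API

Orientations are given as a 3x3 rotation matrix whose columns are the frame's x, y, z axes.
In Python, from rig import * gives the robot as it stands.
- The arm moves only by the tool apply_moves, never from a script. Its argument "commands" is a list of rows, each a list of 4 numbers: the shift along the tool's x, y, z in mm, then the turn about the tool's z in degrees. In form: [[x, y, z, twist], ...]. A call has 1 to 5 rows; each row is the pose to reach, as a shift and turn from the pose commanded when the call began, along the tool's axes at that moment; what a row does not reach only later rows make up. A row lasts 1/8 s, in which the tool goes at most 62.5 mm and 10.7 degrees, less where a joint would pass 70% of its speed; a pose out of reach is approached as far as the arm can. A call with a gripper value outside its range is refused whole. "hand" is the opening, from 0 (shut) to 1 (fully open), set as the call begins (left out, the last holds). The fingers move at their own pace and stop on an object; "squeeze" is the grip in N (left out, the last holds). Time passes only in rows, so rows that repeat a pose let the fingers close. It gives the time, the measured TCP pose, the force, the opening and the grip force at its end, in the units of the state.
- observe(): the state, without advancing time (a new reading comes with each control period).
- snapshot(name): name is "side" or "top"; returns a dict with "img" (480x640x3 uint8, blue, green, red), "fx", "fy", "cx", "cy" (pixels), "xyz" and "rotation" of the camera in the world. Camera axes: x right, y up, looking along -z (the intrinsics and any distortion apply to the point x, -y, -z); pixel columns grow to the right and rows downward; lengths in m; the calibration is good to about 2 mm. A picture is of the moment at which its call begins. There is no depth.
- finish_job(): hands the job in; it is judged then, once.
The state is a dict: "time_s": time; "qpos": joint angles; "qvel": joint speeds; "joint_torque": joint torques, N m; "eef_pos": TCP position; "eef_rot": TCP orientation; "contact_force": force on the tool from outside, world axes, zero at the start; "ft_torque": the same for the moment, N m; "opening": finger opening in m; "finger_force": force on a finger pad.
Only numpy, scipy, OpenCV 4.12 (cv2) and the standard library are available. Lean on these libraries where they do the work, as an engineer would, in place of code of your own. Each camera call takes 0.05 s, during which the arm holds its last target. There are 200 camera calls.

### The job

Slide the terracotta tile along the wooden jig, under the clamp bridge and between the side guides, until its far end is fully home against the back stop. Then turn the knurled thumbscrew clockwise until you feel its foot seat on the tile and the resistance rise, snug it up by about 25 degrees more and stop there, because the brittle tile cracks if it is overtightened. Let go, leaving the tile home and clamped and the things around the jig where they are.

Things in the scene. Friction and masses are not known exactly. Their poses are not given: they have to be found in the camera images.
- bed: Plywood jig bed fixed to the table, 340 x 150 mm, 12 mm thick. Origin on the table surface right below the thumbscrew axis; x points along the lane to the back stop, y across; the bed spans x = -260 to +80 mm. Two wooden side guides, 16 mm high above the bed, leave a lane 64 mm wide centred on y = 0 from x = +5 to +40 mm, with a flared mouth from about x = -16 mm.
- stop (a point): Middle of the near face of the wooden back stop, a bar across the lane, 24 mm high above the bed; this point is 22 mm above the table, at x = +40 mm, y = 0 of the bed, with the bed's axes. When home, the tile's far end touches this face, so the tile's centre is 80 mm before this point and its x axis is along the bed's.
- bridge: Aluminium clamp bridge fixed over the bed, same origin and axes as the bed: beam 26 mm (x) by 134 mm (y), underside 58 and top 74 mm above the table, posts' inner faces at y = +-53 mm. The vertical thumbscrew's sprung round foot, 34 mm across, turning with it, hangs under it, 2 to 7 mm above the height of the tile's top at the start (differs each time, not measured).
- knob_grip (a point): Centre of the knurled steel thumbscrew head: an upright cylinder, 34 mm in diameter, 26 mm high, on the screw axis; at the start this point is 119 mm above the table, 45 mm above the bridge's top. Round, so it can be gripped across any diameter. It sinks 2.5 mm per rad as it is tightened (steep quick-acting thread).
- knob (a joint): Turn of the thumbscrew, rad; 0 at start, grows clockwise from above (tightening), -0.6 to 4.5. Stays where left. Turns freely at 0.16 N m. At the touch, 0.8 to 2.8 rad on, the foot loads the tile with 20 N at once, then 50 N more per rad; turning torque jumps to about 0.37 N m, then grows 0.35 N m per rad. Snug: 28 to 56 N, best 0.45 rad past the touch; above 80 N (1.2 rad past) it cracks.
- tile: The loose terracotta tile, a bar 160 mm long (its x), 60 mm wide (its y) and 20 mm thick, 0.3 to 0.5 kg, lying flat on the bed; origin at the centre of its underside.
- tile_center (a point): Centre of that tile, half-way up, 22 mm above the table, with the tile's axes. At the start the tile is drawn back 65 to 95 mm from home, towards the robot, up to 6 mm off the middle of the lane and up to 0.12 rad askew.
- jar: Bystander: closed glaze jar, 60 mm in diameter, 75 mm high, on the table beside the jig. Origin at the centre of its underside.
- brush: Bystander: brush lying on the table beside the jig.
- cutter: Bystander: steel ring cutter, 60 mm in diameter, 30 mm high, on the table beside the jig. Origin at the centre of its underside.
Things that resemble listed ones, but are neither listed nor needed, are in the scene too. What is shaped like the tile but yellow is not meant.

How it is judged:
By the outcome, as a careful person would: the job done as asked, in the order asked, and still so for the second after the job is handed in, with the robot touching nothing.
It also fails if it takes over 72 s, if anything falls off the work surface, if the arm or the gripper's body presses on something with over 40 N, if the wrist force passes 120 N, or if a joint passes its speed limit or range.

## Working session

There is one attempt and no reset: what is moved stays moved. The work goes in short steps, Python scripts to look and compute and a tool call to move; the robot and the scene stay as the last step left them, time stands still between calls to the robot, and variables do not carry over. Pictures are saved under pics/ and viewed, at most 10 in all, crops included, and the job is handed in when it is done.

Besides the shell and the picture viewer there is one more tool, called after "Request:" by a JSON object that holds its "method" and its "body", one argument or row to a line. apply_moves: Moves the arm, as the interface text tells. Its arguments: {"type":"object","properties":{"commands":{"type":"array"},"hand":{"type":"number"},"squeeze":{"type":"number"}},"required":["commands"]}

```bash
mkdir -p pics; cat > h.py <<'E'
from rig import *
import numpy as np, cv2
def ray(s,u,v):
    p=np.array([(u-s["cx"])/s["fx"],-(v-s["cy"])/s["fy"],-1.0]); return np.array(s["xyz"]),np.array(s["rotation"])@p
def atz(s,u,v,z):
    o,d=ray(s,u,v); return o+d*(z-o[2])/d[2]
def proj(s,P):
    c=np.array(s["rotation"]).T@(np.array(P)-np.array(s["xyz"])); return s["cx"]+s["fx"]*c[0]/-c[2], s["cy"]-s["fy"]*c[1]/-c[2]
E
python3 - <<'E'
from h import *
import pickle
for n in("top","side"):
    s=snapshot(n); cv2.imwrite(f"pics/{n}0.png",s["img"]); pickle.dump(s,open(n+"0.pkl","wb"))
    print({k:np.round(v,3).tolist() for k,v in s.items() if k!="img"})
o=observe(); print(o)
E
```

```text
{'fx': 481.199, 'fy': 481.199, 'cx': 320.327, 'cy': 242.823, 'xyz': [0.508, 0.072, 0.878], 'rotation': [[-0.021, 0.992, -0.127], [-1.0, -0.02, 0.014], [0.011, 0.127, 0.992]]}
{'fx': 463.777, 'fy': 463.777, 'cx': 330.924, 'cy': 245.9, 'xyz': [0.316, -0.63, 0.647], 'rotation': [[0.922, 0.221, -0.318], [-0.387, 0.553, -0.738], [0.013, 0.803, 0.595]]}
{'time_s': 0.1, 'qpos': array([ 1.12619802,  0.38377851,  0.04384569,  1.59945573, -0.01789837,
        1.16123906, -0.04991144]), 'qvel': array([-0.00068841, -0.00055851, -0.00042997, -0.00243928,  0.00012974,
       -0.00033098,  0.00011391]), 'joint_torque': array([ 2.89546908e-03, -4.34730542e+01,  1.02947317e+00, -2.50455165e+01,
        1.08843885e-02,  5.49278862e-03,  6.92287017e-06]), 'eef_pos': array([ 0.22061672, -0.61047056,  0.22997865]), 'eef_rot': array([[ 9.40445277e-01,  3.39943723e-01, -9.72815090e-04],
       [ 3.39945087e-01, -9.40442499e-01,  2.29002616e-03],
       [-1.36396636e-04, -2.48434800e-03, -9.99996905e-01]]), 'contact_force': array([0.17621812, 1.11111936, 0.82480172]), 'ft_torque': array([-0.00795816, -0.00553659, -0.00071217]), 'finger_force': 0.0, 'opening': 0.08527517660954467}
```

View pics/top0.png

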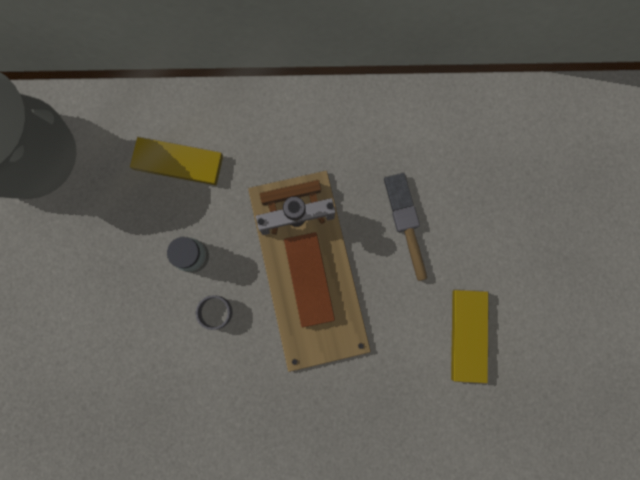

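View pics/side0.png

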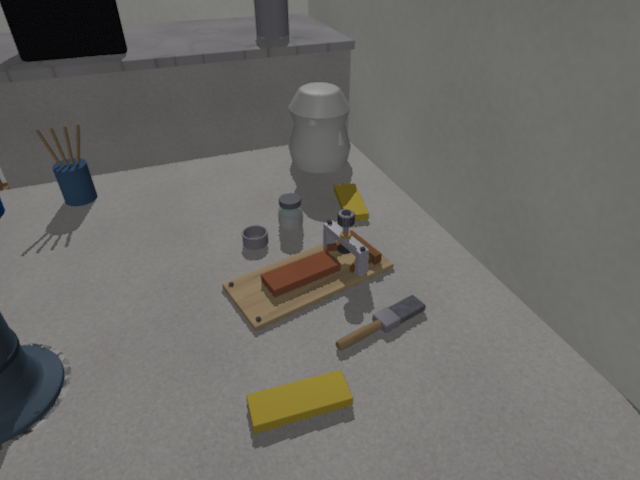

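Candidates in the top view are the terracotta bar on the bed at (311,280), yellow bars at (177,160) and (470,336), and the reddish back stop at (291,191). I choose the terracotta bar at (311,280) and will check it in a close crop.

```bash
python3 - <<'E'
import cv2
i=cv2.imread("pics/top0.png")[165:375,240:380]
i=cv2.convertScaleAbs(i,alpha=1.6)
i=cv2.rotate(i,cv2.ROTATE_90_CLOCKWISE)
cv2.imwrite("pics/c0.png",cv2.resize(i,(798,532),interpolation=cv2.INTER_CUBIC))
E
```

```text
(no output)
```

View pics/c0.png

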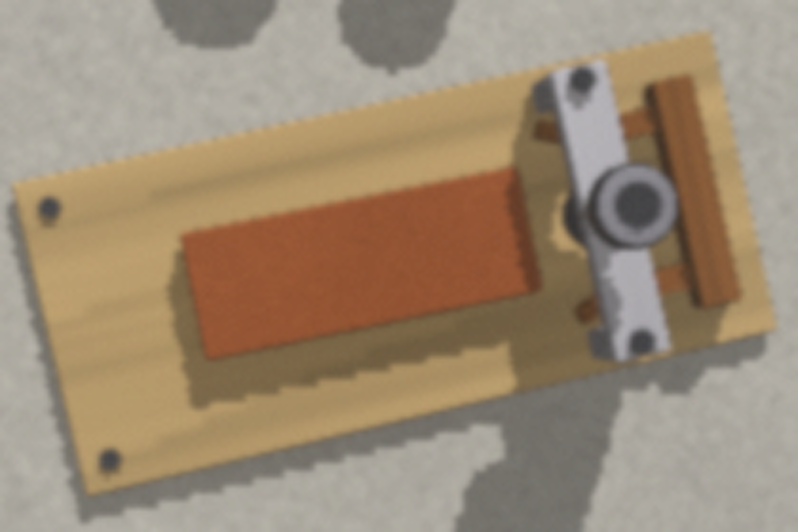

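The crop confirms it: terracotta tile corners at crop (183,234), (517,168), (540,291), (207,359), bed corners at (13,185), (710,32), (776,328), (88,494), and knob at (635,205).

```bash
python3 - <<'E'
from h import *
import pickle
s=pickle.load(open("top0.pkl","rb"))
f=lambda X,Y:(240+(Y+.5)/3.8-.5,165+209-((X+.5)/3.8-.5))
def fit(px,z,model):
    W=np.array([atz(s,*f(*p),z)[:2] for p in px]); m=np.array(model)
    a=m-m.mean(0); b=W-W.mean(0)
    th=np.arctan2((a[:,0]*b[:,1]-a[:,1]*b[:,0]).sum(),(a*b).sum())
    R=np.array([[np.cos(th),-np.sin(th)],[np.sin(th),np.cos(th)]])
    t=W.mean(0)-R@m.mean(0); print("res mm",np.round(1e3*(W-(m@R.T+t)),1).tolist()); return t,th,R
t,th,R=fit([(13,185),(710,32),(776,328),(88,494)],.012,[(-.26,.075),(.08,.075),(.08,-.075),(-.26,-.075)])
print("bed",t,th)
tt,tth,_=fit([(183,234),(515,168),(538,291),(207,359)],.032,[(-.08,.03),(.08,.03),(.08,-.03),(-.08,-.03)])
print("tile",tt,tth,"in bed",R.T@(tt-t)*1e3,tth-th)
for z in(.132,): print("knob",atz(s,*f(635,205),z)[:2], )
W=[atz(s,*f(*p),.074)[:2] for p in [(551,74),(604,61),(670,350),(616,360)]]; print("beam ctr",np.mean(W,0))
o=observe(); e=o["eef_rot"]; print("tool x dir",np.arctan2(e[1,0],e[0,0]), o["eef_pos"])
for n,p in (("jar",(186,252,.075)),("cutter",(214,312,.03)),("brush",(405,200,.01))): print(n,atz(s,*p)[:2], R.T@(atz(s,*p)[:2]-t))
print("robot reach of bed")
E
```

```text
res mm [[1.3, -1.2], [-0.8, -1.7], [-1.6, 1.1], [1.1, 1.7]]
bed [0.66193176 0.10249614] 0.20799337458283423
res mm [[2.5, -0.7], [-1.5, -0.9], [-2.4, 0.5], [1.4, 1.1]]
tile [0.55268119 0.08199409] 0.17939358173510678 in bed [-111.1295321    2.4997272] -0.028599792847727457
knob [0.66075936 0.1026792 ]
beam ctr [0.66141227 0.10223682]
tool x dir 0.3468585101125046 [ 0.22061672 -0.61047056  0.22997865]
jar [0.59968738 0.286032  ] [-0.02300325  0.19243343]
cutter [0.49875461 0.24796597] [-0.12962116  0.17603013]
brush [ 0.69546841 -0.09777958] [-0.00854248 -0.20288444]
robot reach of bed
```

```bash
cat >> h.py <<'E'
T=np.array([.66193,.1025]); TH=.208
BR=np.array([[np.cos(TH),-np.sin(TH)],[np.sin(TH),np.cos(TH)]])
def st():
    o=observe(); e=o["eef_rot"]; y=np.arctan2(e[1,0],e[0,0]); b=BR.T@(o["eef_pos"][:2]-T)*1e3
    print("t",round(o["time_s"],2),"bed xy",b.round(1),"z",round(o["eef_pos"][2]*1e3,1),"yaw",round(y,4),"F bed",(BR.T@o["contact_force"][:2]).round(1),o["contact_force"][2].round(1),"Mz",o["ft_torque"].round(2),"q",o["qpos"].round(2),"open",round(o["opening"]*1e3,1),o["finger_force"])
    return o
def to(bx,by,z,yaw): # bed mm, z mm, world yaw of tool x
    o=st(); e=o["eef_rot"]; w=np.r_[T+BR@np.array([bx,by])/1e3,z/1e3]
    y=np.arctan2(e[1,0],e[0,0])
    print("move",(e.T@(w-o["eef_pos"])*1e3).round(1),"twist",round(np.degrees(y-yaw),1))
E
python3 - <<'E'
from h import *
c,s=np.cos(-.0286),np.sin(-.0286)
g=np.array([-111,2.5])+np.array([c*-50,s*-50]); print(g)
to(g[0],g[1],110,.179)
E
```

```text
[-160.97955239    3.92980506]
t 0.1 bed xy [-579.  -606.5] z 230.0 yaw 0.3469 F bed [0.4 1.1] 0.8 Mz [-0.01 -0.01 -0.  ] q [ 1.13  0.38  0.04  1.6  -0.02  1.16 -0.05] open 85.3 0.0
move [ 498.5 -546.4  121.3] twist 9.6
```

Request:
{"method": "apply_moves", "body": {
  "commands": [
    [40,-44,0,2],
    [80,-88,0,4],
    [120,-132,0,6],
    [160,-176,0,8],
    [200,-220,0,9.6]
  ],
  "hand": 1,
  "squeeze": 40
}}

```text
time_s: 0.72
eef_pos: [0.3345, -0.3343, 0.2309]
eef_rot: [[0.984, 0.177, -0.0], [0.177, -0.984, 0.0], [-0.0, -0.0, -1.0]]
contact_force: [0.0, -0.2, -0.5]
opening: 0.0854
finger_force: 0.0
```

```bash
python3 -c "
from h import *
to(-161,3.9,110,.179)"
```

```text
t 0.72 bed xy [-410.6 -359.7] z 230.9 yaw 0.1783 F bed [-0.  -0.2] -0.5 Mz [-0.04 -0.08 -0.01] q [ 0.81  0.05 -0.12  2.    0.01  1.09 -0.7 ] open 85.4 0.0
move [ 238.7 -370.8  121. ] twist -0.0
```

Request:
{"method": "apply_moves", "body": {
  "commands": [
    [30,-48,0,0],
    [60,-95,0,0],
    [92,-143,0,0],
    [123,-190,0,0],
    [153,-238,0,0]
  ]
}}

```text
time_s: 1.35
eef_pos: [0.4425, -0.0733, 0.2311]
eef_rot: [[0.984, 0.178, 0.0], [0.178, -0.984, -0.0], [-0.0, 0.0, -1.0]]
contact_force: [0.1, -0.5, -0.0]
opening: 0.0852
finger_force: 0.0
```

Request:
{"method": "apply_moves", "body": {
  "commands": [
    [30,-48,20,0],
    [60,-95,60,0],
    [86,-133,110,0],
    [86,-133,121,0],
    [86,-133,121,0]
  ]
}}

```text
time_s: 1.98
eef_pos: [0.5011, 0.0721, 0.1081]
eef_rot: [[0.984, 0.181, -0.005], [0.181, -0.984, 0.0], [-0.005, -0.001, -1.0]]
contact_force: [-0.6, -0.6, -0.0]
opening: 0.0854
finger_force: 0.0
```

```bash
python3 - <<'E'
from h import *
to(-161,3.9,17,.179)
s=snapshot("top"); i=cv2.convertScaleAbs(s["img"][165:375,200:420],alpha=1.5)
cv2.imwrite("pics/c1.png",cv2.resize(i,None,fx=2.8,fy=2.8,interpolation=cv2.INTER_CUBIC))
E
```

```text
t 1.98 bed xy [-163.6    3.4] z 108.1 yaw 0.1817 F bed [-0.7 -0.5] -0.0 Mz [ 0.03  0.01 -0.02] q [ 0.25  0.32 -0.54  2.02  0.21  0.86 -1.79] open 85.4 0.0
move [ 3.1 -0.4 91.1] twist 0.2
```

View pics/c1.png

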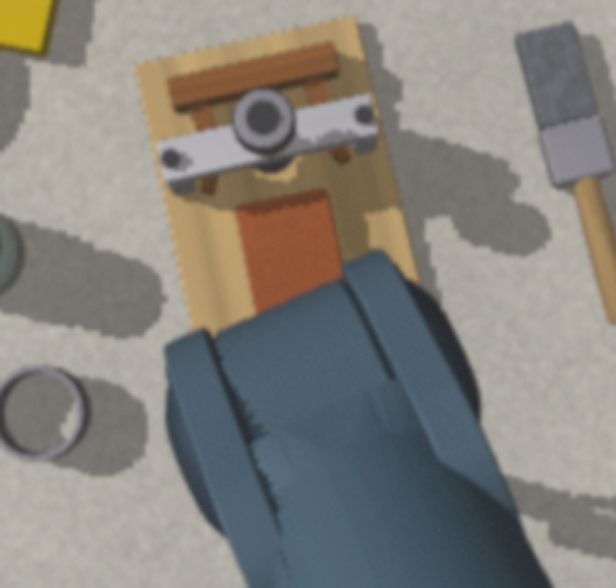

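The view shows the arm over the near half of the tile, with the tile's far part at crop (290,250) clear. I'll descend now.

Request:
{"method": "apply_moves", "body": {
  "commands": [
    [3,0,40,0.2],
    [3,0,70,0.2],
    [3,0,85,0.2],
    [3,0,92,0.2],
    [3,0,92,0.2]
  ]
}}

```text
time_s: 2.65
eef_pos: [0.5069, 0.0715, 0.019]
eef_rot: [[0.985, 0.174, 0.001], [0.174, -0.985, -0.0], [0.001, 0.0, -1.0]]
contact_force: [0.2, 0.0, 1.1]
opening: 0.0856
finger_force: 0.0
```

Request:
{"method": "apply_moves", "body": {
  "commands": [
    [0,0,0,0],
    [0,0,0,0],
    [0,0,0,0],
    [0,0,0,0],
    [0,0,0,0]
  ],
  "hand": 0,
  "squeeze": 40
}}

```text
time_s: 3.28
eef_pos: [0.5073, 0.0726, 0.0197]
eef_rot: [[0.984, 0.176, 0.002], [0.176, -0.984, 0.0], [0.002, -0.0, -1.0]]
contact_force: [-1.6, 0.1, 5.4]
opening: 0.0585
finger_force: 43.0
```

```bash
python3 -c "
from h import *
to(-120,0,17,.208)"
```

```text
t 3.27 bed xy [-157.5    2.6] z 19.7 yaw 0.1765 F bed [-1.5  0.4] 5.4 Mz [0.18 0.36 0.06] q [ 0.19  0.48 -0.47  2.05  0.33  0.69 -1.89] open 58.5 43.0093377828598
move [37.5  1.5  2.8] twist -1.8
```

Request:
{"method": "apply_moves", "body": {
  "commands": [
    [4,2.5,-1,-1.8],
    [10,2.3,-1,-1.8],
    [16,2.2,-1,-1.8],
    [22,2,-1,-1.8],
    [22,2,-1,-1.8]
  ]
}}

```text
time_s: 3.9
eef_pos: [0.5256, 0.0731, 0.0197]
eef_rot: [[0.978, 0.207, -0.006], [0.207, -0.978, -0.003], [-0.006, 0.001, -1.0]]
contact_force: [-7.1, -1.2, 11.0]
opening: 0.0585
finger_force: 43.7
```

```bash
python3 - <<'E'
from h import *
to(-87,0,19,.208)
s=snapshot("top"); i=cv2.convertScaleAbs(s["img"][165:325,230:390],alpha=1.5)
cv2.imwrite("pics/c2.png",cv2.resize(i,None,fx=3.7,fy=3.7,interpolation=cv2.INTER_CUBIC))
E
```

```text
t 3.9 bed xy [-139.5   -0.6] z 19.7 yaw 0.2083 F bed [-7.2  0.2] 11.0 Mz [0.04 1.69 0.14] q [ 0.19  0.51 -0.47  2.    0.34  0.72 -1.86] open 58.5 43.6640202999115
move [52.5 -0.5  0.4] twist 0.0
```

View pics/c2.png

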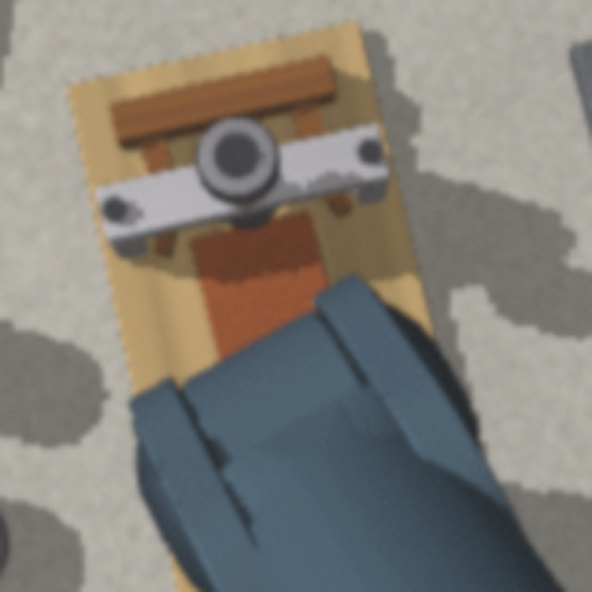

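The tile's front at crop (253,225) is centred between the guide mouths (165,250) and (345,208), so I'll keep sliding, easing up slightly.

Request:
{"method": "apply_moves", "body": {
  "commands": [
    [5,0,-2,0],
    [11,0,-2,0],
    [17,0,-2,0],
    [23,0,-2,0],
    [29,0,-2,0]
  ]
}}

```text
time_s: 4.58
eef_pos: [0.5569, 0.0796, 0.0209]
eef_rot: [[0.979, 0.206, -0.001], [0.206, -0.979, -0.0], [-0.001, -0.0, -1.0]]
contact_force: [-1.6, 0.0, -4.4]
opening: 0.0588
finger_force: 43.4
```

```bash
python3 -c "
from h import *
to(-87,0,19,.208)"
```

```text
t 4.58 bed xy [-107.5   -0.7] z 20.9 yaw 0.207 F bed [-1.6  0.4] -4.4 Mz [ 0.02  0.21 -0.04] q [ 0.17  0.55 -0.46  1.92  0.35  0.75 -1.86] open 58.8 43.40085446834564
move [20.5 -0.8  1.9] twist -0.1
```

Request:
{"method": "apply_moves", "body": {
  "commands": [
    [4,0,0.5,0],
    [8,0,0.5,0],
    [12,0,0.5,0],
    [14,0,0.5,0],
    [14,0,0.5,0]
  ]
}}

```text
time_s: 5.2
eef_pos: [0.5708, 0.0826, 0.0209]
eef_rot: [[0.979, 0.206, 0.001], [0.206, -0.979, 0.0], [0.001, -0.0, -1.0]]
contact_force: [0.5, -0.7, -3.5]
opening: 0.0585
finger_force: 43.5
```

Request:
{"method": "apply_moves", "body": {
  "commands": [
    [1,0,0,0],
    [2,0,0,0],
    [3,0,0,0],
    [4,0,0,0],
    [4,0,0,0]
  ]
}}

```text
time_s: 5.82
eef_pos: [0.5744, 0.0834, 0.0208]
eef_rot: [[0.979, 0.206, 0.0], [0.206, -0.979, 0.0], [0.0, -0.0, -1.0]]
contact_force: [-1.1, -0.2, -4.0]
opening: 0.0587
finger_force: 43.5
```

```bash
python3 -c "
from h import *
to(-87,0,19,.208)"
```

```text
t 5.83 bed xy [-89.6  -0.7] z 20.8 yaw 0.2071 F bed [-1.2  0. ] -4.0 Mz [-0.09  0.16  0.01] q [ 0.16  0.57 -0.46  1.88  0.35  0.77 -1.85] open 58.7 43.457990884780884
move [ 2.6 -0.7  1.8] twist -0.0
```

Request:
{"method": "apply_moves", "body": {
  "commands": [
    [1,0,0,0],
    [2,0,0,0],
    [3,0,0,0],
    [4,0,0,0],
    [4,0,0,0]
  ]
}}

```text
time_s: 6.45
eef_pos: [0.5764, 0.0838, 0.0201]
eef_rot: [[0.979, 0.206, -0.004], [0.206, -0.979, -0.001], [-0.004, 0.0, -1.0]]
contact_force: [-4.7, -0.6, -2.4]
opening: 0.0591
finger_force: 43.6
```

Request:
{"method": "apply_moves", "body": {
  "commands": [
    [0.5,0,0,0],
    [1,0,0,0],
    [1.5,0,0,0],
    [2,0,0,0],
    [2,0,0,0]
  ]
}}

```text
time_s: 7.08
eef_pos: [0.5764, 0.0838, 0.0199]
eef_rot: [[0.979, 0.206, -0.008], [0.206, -0.979, -0.002], [-0.008, 0.001, -1.0]]
contact_force: [-8.9, -1.9, 0.7]
opening: 0.0589
finger_force: 43.9
```

Request:
{"method": "apply_moves", "body": {
  "commands": [
    [1,0,0,0],
    [2,0,0,0],
    [3,0,0,0],
    [3,0,0,0],
    [3,0,0,0]
  ]
}}

```text
time_s: 7.7
eef_pos: [0.5764, 0.0839, 0.0198]
eef_rot: [[0.979, 0.205, -0.014], [0.205, -0.979, -0.004], [-0.014, 0.001, -1.0]]
contact_force: [-13.5, -2.9, 7.2]
opening: 0.0588
finger_force: 44.5
```

```bash
python3 - <<'E'
from h import *
st()
s=snapshot("top"); i=cv2.convertScaleAbs(s["img"][165:265,240:360],alpha=1.8)
cv2.imwrite("pics/c3.png",cv2.resize(i,None,fx=5.5,fy=5.5,interpolation=cv2.INTER_CUBIC))
E
```

```text
t 7.7 bed xy [-87.6  -0.6] z 19.8 yaw 0.2069 F bed [-13.8  -0.1] 7.2 Mz [-0.25  2.89 -0.03] q [ 0.16  0.58 -0.46  1.86  0.35  0.79 -1.85] open 58.8 44.51585412025452
```

View pics/c3.png

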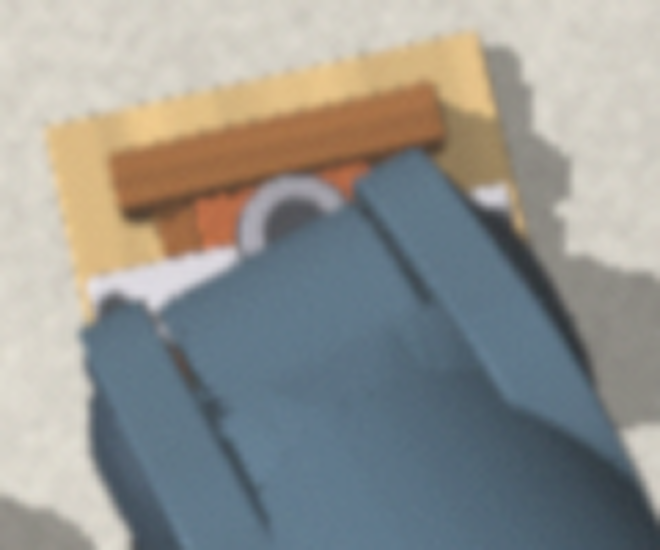

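The tile edge at crop (215,215) and (345,180) meets the stop face, so it is home. I'll ease the push, open, and rise.

Request:
{"method": "apply_moves", "body": {
  "commands": [
    [-2,0,0,0],
    [-4,0,0,0],
    [-5,0,0,0],
    [-5,0,0,0],
    [-5,0,0,0]
  ]
}}

```text
time_s: 8.38
eef_pos: [0.5764, 0.0839, 0.0201]
eef_rot: [[0.979, 0.205, -0.003], [0.205, -0.979, -0.001], [-0.004, 0.0, -1.0]]
contact_force: [-6.4, -0.8, -1.9]
opening: 0.0584
finger_force: 43.5
```

Request:
{"method": "apply_moves", "body": {
  "commands": [
    [0,0,0,0],
    [0,0,0,0],
    [0,0,0,0],
    [0,0,0,0],
    [0,0,0,0]
  ],
  "hand": 1
}}

```text
time_s: 9.0
eef_pos: [0.5785, 0.0842, 0.0209]
eef_rot: [[0.979, 0.206, 0.001], [0.206, -0.979, 0.0], [0.001, -0.0, -1.0]]
contact_force: [0.4, 0.2, -0.1]
opening: 0.0856
finger_force: 0.0
```

Request:
{"method": "apply_moves", "body": {
  "commands": [
    [0,0,-10,0],
    [-10,0,-30,0],
    [-30,0,-80,-10],
    [-40,0,-140,-20],
    [-40,0,-180,-30]
  ]
}}

```text
time_s: 9.62
eef_pos: [0.5392, 0.0762, 0.2042]
eef_rot: [[0.74, 0.672, 0.003], [0.672, -0.74, -0.001], [0.002, 0.003, -1.0]]
contact_force: [0.5, 0.1, -0.2]
opening: 0.0848
finger_force: 0.0
```

```bash
python3 - <<'E'
from h import *
to(0,0,180,.208+np.pi)
s=snapshot("side"); i=cv2.convertScaleAbs(s["img"][185:335,215:415],alpha=1.5)
cv2.imwrite("pics/c4.png",cv2.resize(i,None,fx=4,fy=4,interpolation=cv2.INTER_CUBIC))
for p in ([.04,0,.036],[-.12,.03,.032],[-.12,-.03,.032]): 
    q=proj(s,np.r_[T+BR@np.array(p[:2]),p[2]]); print([(q[0]-215)*4,(q[1]-185)*4])
q=proj(s,np.r_[T,.132]);print("knobtop",(q[0]-215)*4,(q[1]-185)*4)
E
```

```text
t 9.62 bed xy [-125.6   -0.4] z 204.2 yaw 0.7371 F bed [0.5 0. ] -0.2 Mz [-0.05 -0.03 -0.04] q [ 0.38  0.28 -0.68  1.86  0.2   1.07 -1.22] open 84.8 0.0
move [108.5  63.   24.6] twist -149.7
[np.float64(572.8070957446732), np.float64(237.34203348875099)]
[np.float64(297.49939873097355), np.float64(314.81120261773344)]
[np.float64(357.75279451841993), np.float64(376.33394587887483)]
knobtop 520.1029927003667 113.01173132745578
```

View pics/c4.png

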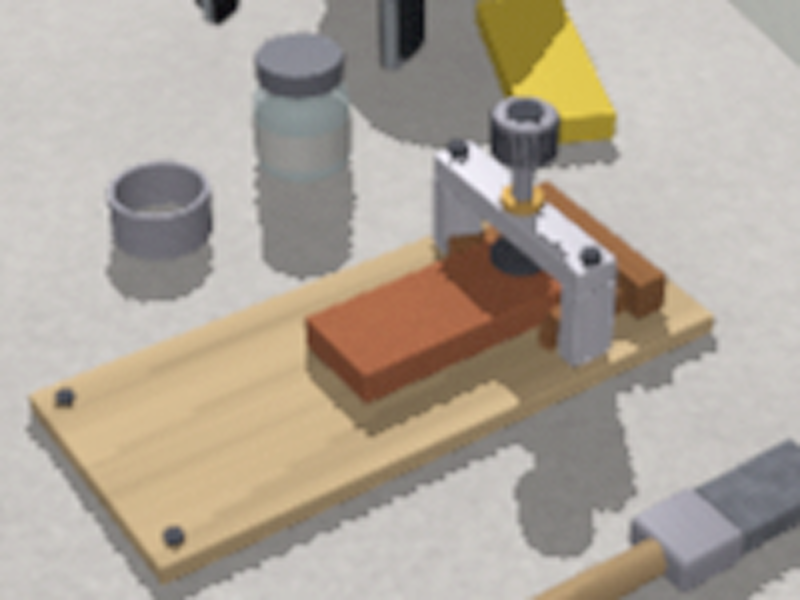

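The side view shows the tile intact under the bridge, near end at (307,318)–(364,378), within about 2 px of the predicted home position. The knob is at (524,112). I'll go above the knob and wind the wrist counter-clockwise.

Request:
{"method": "apply_moves", "body": {
  "commands": [
    [25,15,0,-10],
    [50,29,0,-20],
    [80,46,0,-30],
    [108.5,63,0,-40],
    [108.5,63,0,-50]
  ]
}}

```text
time_s: 10.3
eef_pos: [0.6639, 0.1017, 0.2008]
eef_rot: [[-0.037, 0.999, 0.001], [0.999, 0.037, 0.002], [0.001, 0.001, -1.0]]
contact_force: [-0.0, 1.0, -0.3]
opening: 0.0851
finger_force: 0.0
```

Request:
{"method": "apply_moves", "body": {
  "commands": [
    [0,0,0,-10],
    [0,0,0,-20],
    [0,0,0,-30],
    [0,0,0,-40],
    [0,0,0,-50]
  ]
}}

```text
time_s: 10.92
eef_pos: [0.6618, 0.1012, 0.201]
eef_rot: [[-0.79, 0.614, 0.0], [0.614, 0.79, -0.0], [-0.0, -0.0, -1.0]]
contact_force: [0.1, 0.4, -0.4]
opening: 0.0853
finger_force: 0.0
```

Request:
{"method": "apply_moves", "body": {
  "commands": [
    [0,0,0,-10],
    [0,0,0,-20],
    [0,0,0,-30],
    [0,0,0,-40],
    [0,0,0,-40]
  ]
}}

```text
time_s: 11.55
eef_pos: [0.6619, 0.1011, 0.2007]
eef_rot: [[-1.0, -0.03, -0.0], [-0.03, 1.0, 0.0], [0.0, 0.0, -1.0]]
contact_force: [0.5, -0.1, 0.4]
opening: 0.0858
finger_force: 0.0
```

```bash
python3 -c "
from h import *
to(-0.5,0,101,.208+np.pi)"
```

```text
t 11.55 bed xy [-0.3 -1.3] z 200.7 yaw -3.1117 F bed [ 0.5 -0.2] 0.4 Mz [0.02 0.02 0.05] q [ 0.52  0.7  -1.08  1.53  0.64  1.29  0.96] open 85.8 0.0
move [ 0.4  1.2 99.7] twist -370.2
```

Request:
{"method": "apply_moves", "body": {
  "commands": [
    [0,1.2,30,-10],
    [0,1.2,60,-10],
    [0,1.2,85,-10],
    [0,1.2,99,-10],
    [0,1.2,99,-10]
  ]
}}

```text
time_s: 12.18
eef_pos: [0.6612, 0.1024, 0.1007]
eef_rot: [[-0.979, -0.205, -0.002], [-0.205, 0.979, -0.001], [0.002, -0.0, -1.0]]
contact_force: [-0.3, -0.3, -0.9]
opening: 0.0854
finger_force: 0.0
```

Request:
{"method": "apply_moves", "body": {
  "commands": [
    [0,0,0,0],
    [0,0,0,0],
    [0,0,0,0],
    [0,0,0,0],
    [0,0,0,0]
  ],
  "hand": 0,
  "squeeze": 80
}}

```text
time_s: 12.8
eef_pos: [0.6623, 0.1032, 0.1031]
eef_rot: [[-0.979, -0.206, 0.001], [-0.206, 0.979, 0.001], [-0.002, 0.0, -1.0]]
contact_force: [-1.1, -0.1, 6.0]
opening: 0.0323
finger_force: 78.9
```

Request:
{"method": "apply_moves", "body": {
  "commands": [
    [0,0,0,0],
    [0,0,0,0],
    [0,0,0,0],
    [0,0,0,0]
  ]
}}

```text
time_s: 13.3
eef_pos: [0.6623, 0.1032, 0.1031]
eef_rot: [[-0.979, -0.206, 0.001], [-0.206, 0.979, 0.001], [-0.001, 0.0, -1.0]]
contact_force: [-1.8, 0.4, 5.3]
opening: 0.0323
finger_force: 78.9
```

```bash
python3 -c "
from h import *
st()"
```

```text
t 13.3 bed xy [0.5 0.6] z 103.1 yaw -2.9345 F bed [-1.7  0.7] 5.3 Mz [ 0.    0.27 -0.05] q [ 0.5   0.82 -1.04  1.6   0.75  1.17  1.06] open 32.3 78.93723249435425
```

Request:
{"method": "apply_moves", "body": {
  "commands": [
    [0,0,0,9],
    [0,0,0.2,18],
    [0,0,0.6,27],
    [0,0,1,36],
    [0,0,1.4,42]
  ]
}}

```text
time_s: 13.92
eef_pos: [0.6624, 0.1035, 0.1013]
eef_rot: [[-0.864, 0.504, 0.002], [0.504, 0.864, 0.001], [-0.001, 0.002, -1.0]]
contact_force: [-0.1, 0.8, 4.4]
opening: 0.0315
finger_force: 79.0
```

```bash
python3 -c "
from h import *
st()"
```

```text
t 13.93 bed xy [0.7 0.9] z 101.3 yaw 2.6133 F bed [0.  0.8] 4.4 Mz [0.03 0.1  0.15] q [ 0.42  0.75 -0.91  1.61  0.64  1.11  0.39] open 31.5 78.98677110671997
```

Request:
{"method": "apply_moves", "body": {
  "commands": [
    [0,0,0.2,4],
    [0,0,0.4,8],
    [0,0,0.6,12],
    [0,0,0.7,16],
    [0,0,0.9,20]
  ]
}}

```text
time_s: 14.55
eef_pos: [0.6625, 0.1036, 0.1005]
eef_rot: [[-0.64, 0.768, 0.002], [0.768, 0.64, 0.001], [-0.001, 0.002, -1.0]]
contact_force: [-0.7, 0.7, 4.1]
opening: 0.0319
finger_force: 79.0
```

```bash
python3 -c "
from h import *
st()"
```

```text
t 14.55 bed xy [0.8 1. ] z 100.5 yaw 2.2658 F bed [-0.6  0.9] 4.1 Mz [0.08 0.04 0.17] q [ 0.38  0.72 -0.84  1.61  0.59  1.08  0.08] open 31.9 78.99160623550415
```

Request:
{"method": "apply_moves", "body": {
  "commands": [
    [0,0,0.2,4],
    [0,0,0.4,8],
    [0,0,0.5,12]
  ]
}}

```text
time_s: 14.92
eef_pos: [0.6626, 0.1038, 0.1]
eef_rot: [[-0.467, 0.884, 0.002], [0.884, 0.467, 0.001], [0.0, 0.003, -1.0]]
contact_force: [0.6, 1.0, 2.7]
opening: 0.0318
finger_force: 79.0
```

```bash
python3 -c "
from h import *
st()"
```

```text
t 14.93 bed xy [0.9 1.1] z 100.0 yaw 2.0565 F bed [0.8 0.9] 2.7 Mz [0.13 0.02 0.14] q [ 0.36  0.7  -0.8   1.61  0.56  1.07 -0.11] open 31.8 78.96026730537415
```

Request:
{"method": "apply_moves", "body": {
  "commands": [
    [0,0,0.2,4],
    [0,0,0.4,8],
    [0,0,0.5,12],
    [0,0,0.7,16]
  ]
}}

```text
time_s: 15.42
eef_pos: [0.6628, 0.1038, 0.0994]
eef_rot: [[-0.205, 0.979, 0.003], [0.979, 0.205, 0.001], [0.001, 0.003, -1.0]]
contact_force: [0.2, 1.2, 4.5]
opening: 0.0324
finger_force: 79.0
```

```bash
python3 -c "
from h import *
st()"
```

```text
t 15.43 bed xy [1.1 1.1] z 99.4 yaw 1.7777 F bed [0.4 1.1] 4.5 Mz [0.08 0.01 0.25] q [ 0.32  0.68 -0.74  1.61  0.51  1.05 -0.37] open 32.4 79.00575041770935
```

Request:
{"method": "apply_moves", "body": {
  "commands": [
    [0,0,0.1,2],
    [0,0,0.2,4]
  ]
}}

```text
time_s: 15.68
eef_pos: [0.6628, 0.1038, 0.0992]
eef_rot: [[-0.137, 0.991, 0.003], [0.991, 0.137, 0.001], [0.001, 0.003, -1.0]]
contact_force: [0.7, 1.8, 5.0]
opening: 0.0319
finger_force: 79.1
```

```bash
python3 -c "
from h import *
st()"
```

```text
t 15.68 bed xy [1.1 1.1] z 99.2 yaw 1.7081 F bed [1.1 1.6] 5.0 Mz [ 0.26 -0.06  0.3 ] q [ 0.31  0.68 -0.73  1.61  0.5   1.04 -0.43] open 31.9 79.12279844284058
```

Request:
{"method": "apply_moves", "body": {
  "commands": [
    [0,0,0.1,2],
    [0,0,0.2,4]
  ]
}}

```text
time_s: 15.92
eef_pos: [0.6628, 0.1038, 0.0991]
eef_rot: [[-0.067, 0.998, 0.003], [0.998, 0.067, 0.001], [0.001, 0.003, -1.0]]
contact_force: [0.8, 1.8, 5.8]
opening: 0.0318
finger_force: 79.2
```

```bash
python3 -c "
from h import *
st()"
```

```text
t 15.93 bed xy [1.1 1.1] z 99.1 yaw 1.6382 F bed [1.2 1.6] 5.8 Mz [ 0.2  -0.07  0.36] q [ 0.3   0.67 -0.71  1.61  0.49  1.04 -0.49] open 31.8 79.18932795524597
```

Request:
{"method": "apply_moves", "body": {
  "commands": [
    [0,0,0.1,2],
    [0,0,0.2,4]
  ]
}}

```text
time_s: 16.18
eef_pos: [0.6629, 0.1038, 0.0989]
eef_rot: [[0.002, 1.0, 0.003], [1.0, -0.002, 0.001], [0.001, 0.003, -1.0]]
contact_force: [0.4, 1.8, 6.0]
opening: 0.0319
finger_force: 79.2
```

```bash
python3 -c "
from h import *
st()"
```

```text
t 16.18 bed xy [1.2 1. ] z 98.9 yaw 1.5685 F bed [0.7 1.6] 6.0 Mz [ 0.21 -0.07  0.41] q [ 0.29  0.67 -0.7   1.62  0.48  1.04 -0.55] open 31.9 79.19132351875305
```

Request:
{"method": "apply_moves", "body": {
  "commands": [
    [0,0,0.1,2],
    [0,0,0.2,4]
  ]
}}

```text
time_s: 16.42
eef_pos: [0.6629, 0.1038, 0.0988]
eef_rot: [[0.072, 0.997, 0.003], [0.997, -0.072, 0.001], [0.002, 0.003, -1.0]]
contact_force: [0.5, 1.6, 5.9]
opening: 0.0321
finger_force: 79.2
```

```bash
python3 -c "
from h import *
st()"
```

```text
t 16.43 bed xy [1.2 1. ] z 98.8 yaw 1.4988 F bed [0.8 1.5] 5.9 Mz [ 0.27 -0.07  0.42] q [ 0.28  0.66 -0.69  1.62  0.47  1.03 -0.62] open 32.1 79.19968843460083
```

Request:
{"method": "apply_moves", "body": {
  "commands": [
    [0,0,0.1,2],
    [0,0,0.2,4]
  ]
}}

```text
time_s: 16.68
eef_pos: [0.6629, 0.1038, 0.0986]
eef_rot: [[0.141, 0.99, 0.003], [0.99, -0.141, 0.001], [0.002, 0.003, -1.0]]
contact_force: [1.1, 2.1, 5.7]
opening: 0.0321
finger_force: 79.2
```

```bash
python3 -c "
from h import *
st()"
```

```text
t 16.68 bed xy [1.3 1.1] z 98.6 yaw 1.4291 F bed [1.5 1.8] 5.7 Mz [ 0.26 -0.06  0.38] q [ 0.27  0.66 -0.67  1.62  0.46  1.03 -0.68] open 32.1 79.2021131515503
```

Request:
{"method": "apply_moves", "body": {
  "commands": [
    [0,0,0,0],
    [0,0,0,0],
    [0,0,0.1,2],
    [0,0,0.2,4]
  ],
  "squeeze": 115
}}

```text
time_s: 17.18
eef_pos: [0.663, 0.1037, 0.0986]
eef_rot: [[0.21, 0.978, 0.003], [0.978, -0.21, 0.001], [0.002, 0.003, -1.0]]
contact_force: [-0.2, 1.2, 7.0]
opening: 0.0316
finger_force: 113.2
```

```bash
python3 -c "
from h import *
st()"
```

```text
t 17.18 bed xy [1.3 1. ] z 98.6 yaw 1.3592 F bed [0.1 1.2] 7.0 Mz [ 0.25 -0.04  0.42] q [ 0.26  0.65 -0.66  1.62  0.45  1.03 -0.74] open 31.6 113.20425510406494
```

Request:
{"method": "apply_moves", "body": {
  "commands": [
    [0,0,0.1,2],
    [0,0,0.2,4]
  ]
}}

```text
time_s: 17.42
eef_pos: [0.6631, 0.1038, 0.0985]
eef_rot: [[0.278, 0.961, 0.003], [0.961, -0.278, 0.001], [0.002, 0.003, -1.0]]
contact_force: [0.4, 1.2, 6.0]
opening: 0.0316
finger_force: 113.2
```

```bash
python3 -c "
from h import *
st()"
```

```text
t 17.43 bed xy [1.4 1. ] z 98.5 yaw 1.2895 F bed [0.7 1.1] 6.0 Mz [0.25 0.03 0.37] q [ 0.25  0.65 -0.64  1.62  0.44  1.02 -0.8 ] open 31.6 113.1946063041687
```

```bash
python3 - <<'E'
from h import *
for k in range(6):
    snapshot("side"); o=observe(); print(o["ft_torque"][2].round(3),o["contact_force"].round(1),round(o["eef_pos"][2]*1e3,2),np.round(o["joint_torque"][6],3))
E
```

```text
0.152 [1.5 1.5 7.2] 98.48 -0.217
0.12 [-0.1  1.7  5.6] 98.48 -0.156
0.086 [-0.3  1.5  5.8] 98.48 -0.11
0.149 [0.7 1.5 6. ] 98.47 -0.106
0.051 [0.1 1.7 7. ] 98.48 -0.106
0.153 [0.9 0.5 6.9] 98.48 -0.107
```

Request:
{"method": "apply_moves", "body": {
  "commands": [
    [0,0,0.1,2],
    [0,0,0.2,4],
    [0,0,0.3,6]
  ]
}}

```text
time_s: 18.1
eef_pos: [0.6631, 0.1037, 0.0983]
eef_rot: [[0.376, 0.927, 0.003], [0.927, -0.376, 0.001], [0.002, 0.003, -1.0]]
contact_force: [0.8, 0.9, 7.7]
opening: 0.0315
finger_force: 113.2
```

```bash
python3 - <<'E'
from h import *
st()
for k in range(6):
    snapshot("side"); o=observe(); print(o["ft_torque"][2].round(3),o["contact_force"].round(1),round(o["eef_pos"][2]*1e3,2),np.round(o["joint_torque"][6],3))
E
```

```text
t 18.1 bed xy [1.4 1. ] z 98.3 yaw 1.185 F bed [0.9 0.7] 7.7 Mz [0.17 0.03 0.41] q [ 0.24  0.64 -0.62  1.62  0.42  1.02 -0.9 ] open 31.5 113.24893355369568
0.164 [0.1 0.9 6.7] 98.29 -0.239
0.129 [0.5 1.1 6.2] 98.27 -0.182
0.101 [0.5 1.3 6.7] 98.25 -0.136
0.091 [-0.2  0.7  7.6] 98.25 -0.132
0.16 [0.3 1.7 7. ] 98.26 -0.132
0.113 [0.3 1.4 6.4] 98.25 -0.133
```

Torque relaxes at rest, so the grip may be creeping. I'll let go and measure the knob's actual sink in the side camera.

Request:
{"method": "apply_moves", "body": {
  "commands": [
    [0,0,0,0],
    [0,0,0,0],
    [0,0,0,0],
    [0,0,0,0],
    [0,0,0,0]
  ],
  "hand": 1
}}

```text
time_s: 19.02
eef_pos: [0.6617, 0.1025, 0.0964]
eef_rot: [[0.377, 0.926, -0.0], [0.926, -0.377, -0.0], [-0.0, -0.0, -1.0]]
contact_force: [0.3, -0.4, 0.5]
opening: 0.0856
finger_force: 0.0
```

Request:
{"method": "apply_moves", "body": {
  "commands": [
    [0,0,-40,0],
    [0,0,-80,0],
    [-20,-30,-100,0],
    [-40,-60,-110,0],
    [-56,-83,-110,0]
  ]
}}

```text
time_s: 19.65
eef_pos: [0.5633, 0.0823, 0.2079]
eef_rot: [[0.376, 0.927, 0.002], [0.927, -0.376, -0.0], [0.001, 0.002, -1.0]]
contact_force: [-0.6, 0.0, -0.1]
opening: 0.0855
finger_force: 0.0
```

```bash
python3 - <<'E'
from h import *
import pickle
st()
s0=pickle.load(open("side0.pkl","rb"))["img"]
fr=[snapshot("side")["img"] for _ in range(3)]
s1=np.mean(fr,0).astype(np.uint8)
cv2.imwrite("pics/s1.png",s1)
def shift(x0,y0,x1,y1):
    a=cv2.cvtColor(s0,6).astype(np.float32)[y0:y1,x0:x1]; b=cv2.cvtColor(s1,6).astype(np.float32)
    up=8; 
    A=cv2.resize(a,None,fx=up,fy=up,interpolation=cv2.INTER_CUBIC); m=6
    B=cv2.resize(b[y0-m:y1+m,x0-m:x1+m],None,fx=up,fy=up,interpolation=cv2.INTER_CUBIC)
    r=cv2.matchTemplate(B,A,cv2.TM_CCOEFF_NORMED); _,v,_,l=cv2.minMaxLoc(r); return v,(l[0]/up-m,l[1]/up-m)
print("knob",shift(335,207,357,229),"top",shift(335,207,357,219),"bridge",shift(357,240,372,280),"stop",shift(360,228,385,260))
k=[proj(snapshot("side"),np.r_[T,z])[1] for z in(.119,.114)]; print("px per 5mm",k[1]-k[0])
A=s0[195:240,325:370];B=s1[195:240,325:370]
cv2.imwrite("pics/c5.png",cv2.resize(cv2.convertScaleAbs(np.hstack([A,B]),alpha=1.6),None,fx=8.5,fy=8.5,interpolation=cv2.INTER_CUBIC))
E
```

```text
t 19.65 bed xy [-100.7    0.6] z 207.9 yaw 1.1851 F bed [-0.6  0.2] -0.1 Mz [-0.05 -0.03 -0.05] q [ 0.39  0.34 -0.73  1.79  0.25  1.1  -0.8 ] open 85.5 0.0
knob (0.9653977751731873, (0.0, 1.875)) top (0.9646927118301392, (0.125, 2.0)) bridge (0.9983490705490112, (0.0, 0.0)) stop (0.9994608163833618, (0.0, 0.0))
px per 5mm 2.007977600936556
```

View pics/c5.png

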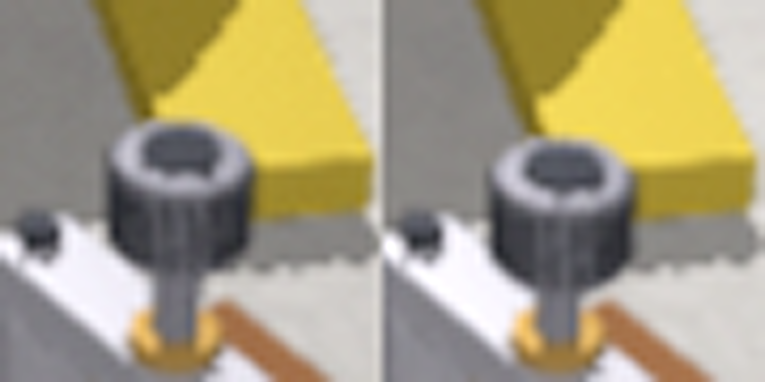

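The knob sank about 1.9–2.0 px (≈4.8 mm, ≈1.95 rad) while bridge and stop did not move, so it has turned about 0.35–0.45 rad past the first rise. I'll regrip and verify with a brief turn at the faster rate.

Request:
{"method": "apply_moves", "body": {
  "commands": [
    [28,42,0,0],
    [56,83,0,0],
    [56,83,50,0],
    [56,83,95,0],
    [56,83,110,0]
  ]
}}

```text
time_s: 20.52
eef_pos: [0.6601, 0.1021, 0.0921]
eef_rot: [[0.377, 0.926, -0.007], [0.926, -0.377, -0.001], [-0.003, -0.006, -1.0]]
contact_force: [-0.2, 0.3, 0.2]
opening: 0.0855
finger_force: 0.0
```

Request:
{"method": "apply_moves", "body": {
  "commands": [
    [0,0,0,0],
    [0,0,0,0],
    [0,0,0,0],
    [0,0,0,0],
    [0,0,0,0]
  ],
  "hand": 0,
  "squeeze": 115
}}

```text
time_s: 21.15
eef_pos: [0.6631, 0.1035, 0.0998]
eef_rot: [[0.377, 0.926, 0.003], [0.926, -0.377, 0.001], [0.002, 0.003, -1.0]]
contact_force: [-1.6, 0.2, 5.7]
opening: 0.0312
finger_force: 113.3
```

Request:
{"method": "apply_moves", "body": {
  "commands": [
    [0,0,0,0],
    [0,0,0,0]
  ]
}}

```text
time_s: 21.4
eef_pos: [0.6631, 0.1035, 0.0998]
eef_rot: [[0.377, 0.926, 0.003], [0.926, -0.377, 0.001], [0.002, 0.003, -1.0]]
contact_force: [-2.2, -0.3, 5.1]
opening: 0.0309
finger_force: 113.3
```

```bash
python3 -c "
from h import *
o=st();print(o['joint_torque'][6],o['qpos'][6])"
```

```text
t 21.4 bed xy [1.3 0.7] z 99.8 yaw 1.1844 F bed [-2.2  0.1] 5.1 Mz [ 0.06  0.53 -0.06] q [ 0.25  0.64 -0.63  1.62  0.43  1.02 -0.9 ] open 30.9 113.32090973854065
0.04663547035306692 -0.9033650593269845
```

Request:
{"method": "apply_moves", "body": {
  "commands": [
    [0,0,0.1,4],
    [0,0,0.2,8]
  ]
}}

```text
time_s: 21.65
eef_pos: [0.6631, 0.1034, 0.0995]
eef_rot: [[0.502, 0.865, 0.004], [0.865, -0.502, 0.0], [0.002, 0.003, -1.0]]
contact_force: [-1.2, -0.6, 5.4]
opening: 0.0316
finger_force: 113.5
```

```bash
python3 -c "
from h import *
o=st();print(o['joint_torque'][6],o['qpos'][6])
for k in range(4):
    snapshot('side'); o=observe(); print(o['ft_torque'][2].round(3),np.round(o['joint_torque'][6],3),o['qpos'][6].round(4))"
```

```text
t 21.65 bed xy [1.3 0.7] z 99.5 yaw 1.0453 F bed [-1.3 -0.3] 5.4 Mz [-0.03  0.41  0.47] q [ 0.23  0.63 -0.6   1.62  0.41  1.01 -1.03] open 31.6 113.49007487297058
-0.18403178080916405 -1.0292777962389252
-0.07 -0.062 -1.0315
-0.128 0.007 -1.0293
-0.125 0.117 -1.0288
-0.158 0.129 -1.0288
```

Request:
{"method": "apply_moves", "body": {
  "commands": [
    [0,0,0.1,4]
  ]
}}

```text
time_s: 21.98
eef_pos: [0.6631, 0.1035, 0.0994]
eef_rot: [[0.56, 0.829, 0.004], [0.829, -0.56, 0.0], [0.002, 0.003, -1.0]]
contact_force: [-2.0, -0.1, 6.4]
opening: 0.0311
finger_force: 113.7
```

```bash
python3 -c "
from h import *
o=st();print(o['joint_torque'][6],o['qpos'][6])
for k in range(3):
    snapshot('side'); o=observe(); print(o['ft_torque'][2].round(3),np.round(o['joint_torque'][6],3),o['qpos'][6].round(4))"
```

```text
t 21.98 bed xy [1.3 0.7] z 99.4 yaw 0.9764 F bed [-2.   0.3] 6.4 Mz [-0.02  0.45  0.55] q [ 0.22  0.63 -0.59  1.62  0.4   1.01 -1.09] open 31.1 113.67502570152283
-0.1533668115735054 -1.091130490774677
0.094 -0.147 -1.0936
-0.066 -0.04 -1.0918
-0.042 0.051 -1.0914
```

The moving torque is now about 0.5 N m, roughly 0.45 rad past touch. I'll stop, release and check.

Request:
{"method": "apply_moves", "body": {
  "commands": [
    [0,0,0,0],
    [0,0,0,0],
    [0,0,0,0],
    [0,0,0,0],
    [0,0,0,0]
  ],
  "hand": 1
}}

```text
time_s: 22.75
eef_pos: [0.6617, 0.1026, 0.0961]
eef_rot: [[0.561, 0.828, -0.0], [0.828, -0.561, 0.0], [-0.0, -0.0, -1.0]]
contact_force: [0.5, 0.6, -0.0]
opening: 0.0852
finger_force: 0.0
```

Request:
{"method": "apply_moves", "body": {
  "commands": [
    [0,0,-40,0],
    [0,0,-80,0],
    [-20,-20,-110,0],
    [-50,-50,-120,0],
    [-85,-75,-120,0]
  ]
}}

```text
time_s: 23.38
eef_pos: [0.5518, 0.0755, 0.2179]
eef_rot: [[0.559, 0.829, 0.003], [0.829, -0.559, 0.001], [0.002, 0.002, -1.0]]
contact_force: [0.2, 0.2, 0.2]
opening: 0.0856
finger_force: 0.0
```

```bash
python3 - <<'E'
from h import *
import pickle
st()
s0=pickle.load(open("side0.pkl","rb"))["img"]; p1=cv2.imread("pics/s1.png")
s1=np.mean([snapshot("side")["img"] for _ in range(4)],0).astype(np.uint8)
def shift(s0,x0,y0,x1,y1):
    a=cv2.cvtColor(s0,6)[y0:y1,x0:x1]; b=cv2.cvtColor(s1,6); up=16;m=5
    A=cv2.resize(a,None,fx=up,fy=up,interpolation=cv2.INTER_CUBIC)
    B=cv2.resize(b[y0-m:y1+m,x0-m:x1+m],None,fx=up,fy=up,interpolation=cv2.INTER_CUBIC)
    _,v,_,l=cv2.minMaxLoc(cv2.matchTemplate(B,A,cv2.TM_CCOEFF_NORMED)); return round(v,3),l[0]/up-m,l[1]/up-m
print("knob vs start",shift(s0,335,207,357,229),"vs last",shift(p1,335,207,357,231))
print("tile vs last",shift(p1,285,255,315,290))
cv2.imwrite("pics/c6.png",cv2.resize(cv2.convertScaleAbs(s1[185:335,215:415],alpha=1.5),None,fx=4,fy=4,interpolation=cv2.INTER_CUBIC))
E
```

```text
t 23.38 bed xy [-113.3   -3.6] z 217.9 yaw 0.9771 F bed [0.2 0.2] 0.2 Mz [-0.07  0.01  0.05] q [ 0.39  0.29 -0.69  1.81  0.21  1.11 -0.97] open 85.6 0.0
knob vs start (0.961, 0.0, 2.0) vs last (0.993, 0.0, 0.125)
tile vs last (1.0, 0.0, 0.0)
```

View pics/c6.png

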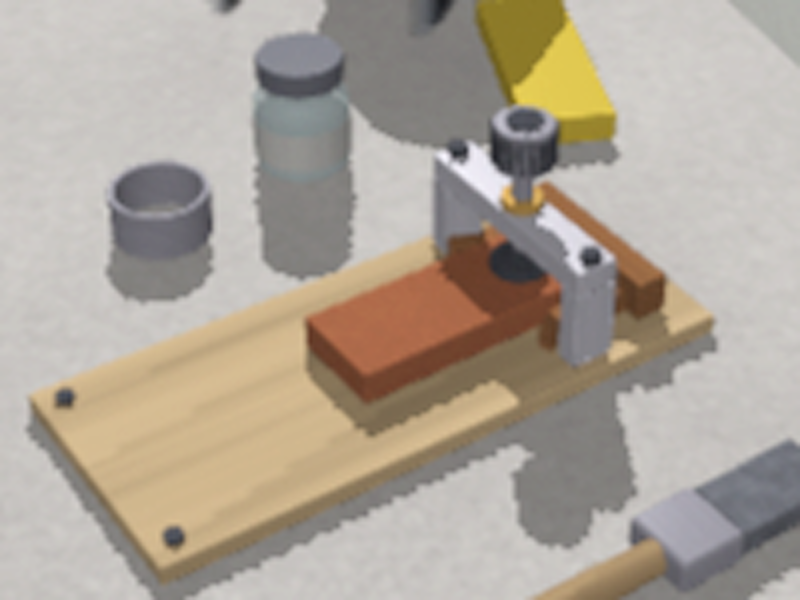

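The tile is unmoved and uncracked, near end still at (307,318). The foot is down on it at (517,262), and the bystanders are in place.

```bash
python3 -c "
from rig import *
print(finish_job())"
```

```text
the job is handed in; nothing more can be done
None
```

The job is handed in: the tile is home against the back stop and uncracked in the last image. The thumbscrew is snugged an estimated 0.45 rad (about 25°) past the touch, judged from noisy torque readings and the knob's sink in the camera. The gripper is clear, and the jar, cutter and brush were not touched.

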